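Clamp a bitters bottle in the bar stand with the thumbscrew

ROBOT

A 7-joint arm with a two-finger parallel gripper is mounted at the origin on a cart in front of the work surface, level with it; the furniture and walls round the work are solid. World frame = base frame: x ahead of the robot, y to its left, z up, the work surface at z = 0. Lengths are in m, angles in rad, forces in N, time in s.
With the tool pointing down it reaches from about 0.425 to 0.925 m from the base axis. Payload 6.8 kg.
Tool frame: the origin (TCP) lies at the very end of the fingers, on their centre line; the grasp point (between the pads) lies ctrl.grip_depth behind it (ctrl.grip_depth is the distance from the TCP to the grasp point, in m); z points along the fingers, y is the line along which they close (so a half turn about z gives the same grasp; the last joint's range is limited). The gripper opens to 88 mm and grips with 3 to 60 N. Pads are 20 mm wide; open, the fingers measure 115 mm over their backs; the gripper's body (75 mm by 178 mm) begins 61 mm behind the grasp point.
Start: joints at [-1.238, 0.477, 0.022, 1.555, -0.011, 1.109, -0.083], TCP at [0.288, 0.61, 0.223] pointing down, gripper open.
Joint ranges: [-2.96, 2.96], [-0.34, 2.1], [-1.41, 1.46], [0.24, 2.44], [-1.37, 4.51], [0.17, 1.92], [-2.96, 2.96]. Speed limits (rad/s): [2.39, 2.39, 3.14, 3.14, 3.14, 3.14, 3.14].

INTERFACE

Orientations are given as a unit quaternion [x, y, z, w].
In Python, from rig import ctrl, kinematics, cams gives the robot as it stands. Calls block until the motion is done:
- ctrl.move_ptp(position, orientation): joint-space move of the TCP to a pose.
- ctrl.move_l(position, rotation=None, rate=0.15, max_force=None): straight line of the TCP; rotation=None keeps the orientation; rate is the mean speed in m/s. With max_force (N) it stops when the force on the tool has changed by that much, and returns True; else False.
- ctrl.movej(angles): joint-space move.
- ctrl.move_gripper(opening, f_grip=None): opening from 0.0 (shut) to 1.0 (fully open); f_grip is the grip in N (None keeps the last); returns when the fingers have stopped.
- ctrl.wait(seconds).
- kinematics.solve_ik(position, orientation): joint angles nearest the present ones, or None.
- cams.capture(name): name is "side" or "top"; returns (picture, depth): 420x560x3 uint8, red, green, blue; 420x560 float32, m along the optical axis (not along the pixel's ray), 0 where there is no reading.
- cams.camera_info(name): a dict with "vfov" (degrees; the focal length in pixels is half the picture's height over the tangent of half this angle, whatever the lens; pixels are square), "cx", "cy" (the principal point, pixels), "cam_to_world" (4x4, takes a point from camera to world coordinates). Camera axes: x right, y down, z forward; pixel columns grow to the right and rows downward; lengths in m; the calibration is good to about 2 mm. A picture is of the moment at which its call begins. camera_info takes no time and is no camera call.
A pose or a line that the arm cannot do raises ctrl.Unreachable and nothing moves.
- ctrl.close_job(): hands the job in; it is judged then, once.
Readings, each from a call of its own:
- ctrl.current_time(): time.
- ctrl.current_qpos(): joint angles.
- ctrl.current_qd(): joint speeds.
- ctrl.current_effort(): joint torques, N m.
- ctrl.current_eef_pos(): TCP position.
- ctrl.current_tool_rot(): TCP orientation.
- ctrl.current_ft_force(): force on the tool from outside, world axes, zero at the start.
- ctrl.current_ft_torque(): the same for the moment, N m.
- ctrl.current_finger_gap(): opening from 0.0 (shut) to 1.0 (fully open).
- ctrl.current_gripper_force(): force on a finger pad.
Only numpy, scipy, OpenCV 4.12 (cv2) and the standard library are available. Lean on these libraries where they do the work, as an engineer would, in place of code of your own. Each camera call takes 0.05 s, during which the arm holds its last target. There are 200 camera calls.

TASK

Stand the green bitters bottle upright in the clamp stand and let go of it, then turn the knurled brass thumbscrew clockwise until the jaw is seated firmly on the glass. Stop when the resistance has clearly risen: the bottle must be held snugly, but a screw forced on past that cracks it. Leave the amber bottle where it stands.

Things in the scene. Friction and masses are not known exactly. Their poses are not given: they have to be found in the camera images.
- green_bottle: small bitters bottle of dark-capped green glass, 39 mm diameter, 88 mm high (round body to 60 mm, shoulder above), 0.16 kg, one of the two loose bottles on the front of the worktop right of the stand; origin at the centre of its underside, z up its axis
- amber_bottle: the other loose bottle there, a bystander: same diameter, amber-brown glass, 100 mm high; origin at the centre of its underside
- stand: clamp stand fixed to the worktop: wooden base 96 x 206 mm (long along its y), 8 mm thick; at +y an aluminium V-block with rubber faces, top 34 mm above the worktop; at -y an aluminium screw housing 60 mm wide, top 40 mm above the worktop, the thumbscrew on it. Origin: centre of the underside; z up, y from screw to V-block
- jaw: steel jaw plate with rubber face, 44 mm wide, 10 to 33 mm above the worktop; slides out of the housing along the stand's +y, 4 mm per rad of screw; at the start 9 to 13 mm short of a bottle that touches the V-block. Backed by a stiff spring: it stops once the bottle is home; only the screw's resistance then tells how hard it presses. Origin: middle of the face's lower edge
- seat (a point): point on top of the stand's base (8 mm above the worktop), where the middle of the bottle's underside lies when the bottle touches both faces of the V-block. The bottle may be set down here or up to 8 mm nearer the jaw (towards the stand's -y); the jaw pushes it home
- screw (a point): on the thumbscrew's axis at knob mid-height, 61 mm above the worktop. Its moment on the hand (+ = anticlockwise from above): +0.3 N m while turned, running free; in a hand that has stopped, friction may leave anything down to -0.3, alike after each like step. Seated, both rise alike as the jaw presses: snug at 0.12 to 0.25 N m above the running-free value, glass cracks at 0.32
- thumbscrew: knurled brass knob, 36 mm diameter, 26 mm high, 48 to 74 mm above the worktop, 100 mm from the seat; turns with the screw but stays at its height; holds where it is left. Origin on its axis at its underside. Clockwise seen from above closes the jaw: 2 to 3.5 rad, running free, until the bottle is home in the V-block; then the resistance rises within a small part of a turn
There are look-alikes about, which are no part of the job. What is shaped like the green_bottle but pink is not meant.

How it is judged:
By the outcome, as a careful person would: the job done as asked, in the order asked, and still so for the second after the job is handed in, with the robot touching nothing.
It also fails if it takes over 72 s, if anything falls off the work surface, if the arm or the gripper's body presses on something with over 40 N, if the wrist force passes 120 N, or if a joint passes its speed limit or range.

## Working session

There is one attempt and no reset: what is moved stays moved. The work goes in short steps, each a Python script; the robot and the scene stay as the last script left them, time stands still between calls to the robot, and variables do not carry over. Pictures are saved under pics/ and viewed, at most 10 in all, crops included, and the job is handed in when it is done.

```bash
mkdir -p pics; ls
cat > h.py <<'E'
import numpy as np, cv2
from rig import ctrl, kinematics, cams
def cloud(name):
    im,d=cams.capture(name); i=cams.camera_info(name)
    h,w=d.shape; f=h/2/np.tan(np.radians(i["vfov"])/2)
    v,u=np.mgrid[:h,:w]
    P=np.stack([(u-i["cx"])/f*d,(v-i["cy"])/f*d,d,np.ones_like(d)],-1)@np.array(i["cam_to_world"]).T
    P=P[...,:3]; P[d<=0]=np.nan
    return im,d,P
def save(im,fn): cv2.imwrite(fn,cv2.cvtColor(im,cv2.COLOR_RGB2BGR))
E
python3 - <<'E'
from h import *
for n in("side","top"):
    im,d,P=cloud(n); save(im,f"pics/{n}0.png"); np.savez(f"{n}0.npz",im=im,P=P); i=cams.camera_info(n); print(n,i)
print(ctrl.grip_depth,ctrl.current_tool_rot(),ctrl.current_eef_pos(),ctrl.current_ft_torque(),ctrl.current_time())
E
```

```text
pics
side {'vfov': 56.483309823414565, 'cx': 279.0252646001018, 'cy': 210.01436221699592, 'cam_to_world': array([[-0.99458268, -0.02705528,  0.10036582,  0.41027029],
       [-0.1029182 ,  0.3919038 , -0.91423151,  0.6938163 ],
       [-0.01459896, -0.9196083 , -0.39256521,  0.39377959],
       [ 0.        ,  0.        ,  0.        ,  1.        ]])}
top {'vfov': 52.3134383128334, 'cx': 283.2093107901005, 'cy': 208.2196607413369, 'cam_to_world': array([[ 2.52171472e-02, -9.88145929e-01,  1.51432221e-01,
         3.44884202e-01],
       [-9.99681419e-01, -2.47632478e-02,  4.88278539e-03,
        -5.83285932e-02],
       [-1.07495090e-03, -1.51507107e-01, -9.88455584e-01,
         1.14374950e+00],
       [ 0.00000000e+00,  0.00000000e+00,  0.00000000e+00,
         1.00000000e+00]])}
0.0187 [ 2.18614975e-01  9.75810843e-01 -8.22965679e-04 -1.19361023e-04] [0.28777385 0.60998082 0.22178766] [-0.05459338 -0.02554817  0.03108518] 0.1
```

View pics/top0.png

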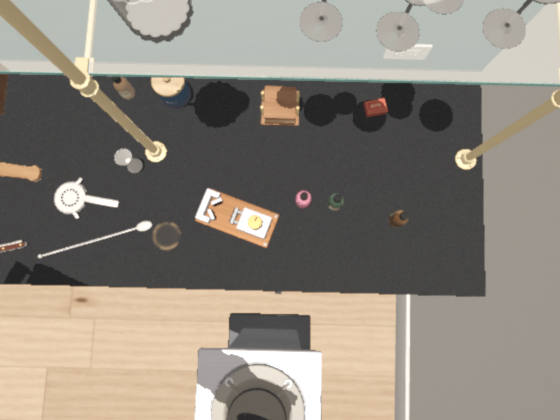

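View pics/side0.png

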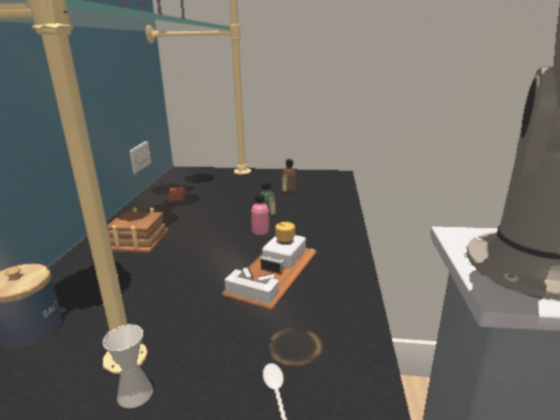

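Run:
```python
from h import *
t=np.load("top0.npz"); P=t["P"]; im=t["im"]
s=np.load("side0.npz"); Ps=s["P"]
crop=cv2.resize(im[165:255,185:425],None,fx=3.3,fy=3.3,interpolation=cv2.INTER_CUBIC)
c2=cv2.resize(s["im"][150:310,215:335],None,fx=2,fy=2,interpolation=cv2.INTER_CUBIC)
save(np.vstack([crop,np.pad(c2,((0,0),(0,crop.shape[1]-c2.shape[1]),(0,0)))])[:600],"pics/crop.png")
for n,u,v in(("pink",303,199),("green",336,201),("amber",399,217)):
    q=P[v-14:v+14,u-14:u+14].reshape(-1,3); q=q[q[:,2]>0.015]
    print(n,len(q),"zmax",q[:,2].max(),"mean",q.mean(0),"bbox",q.min(0),q.max(0))
    c=q[q[:,2]>q[:,2].max()-0.012]; print("  cap",len(c),c.mean(0),np.ptp(c,0))
# side cloud bottles
for n,u,v in(("pink",260,215),("green",267,200),("amber",289,178)):
    q=Ps[v-16:v+16,u-10:u+10].reshape(-1,3); q=q[(q[:,2]>0.015)&(q[:,2]<.11)]
    print("side",n,np.nanmedian(q,0),q[:,2].max(), "ymax",np.percentile(q[:,1],95))
# knob
for nm,PP,sl in(("top",P,(slice(200,245),slice(230,280))),("side",Ps,(slice(215,250),slice(268,305)))):
    q=PP[sl].reshape(-1,3); k=q[(q[:,2]>0.065)&(q[:,2]<0.085)]
    print("knob",nm,len(k),np.median(k,0),(np.percentile(k,3,0)+np.percentile(k,97,0))/2,np.ptp(k,0))
# stand in top view
R=P[180:255,185:285]; m=(R[...,2]>0.004)&(R[...,2]<0.06)
hull=R[m][:,:2].astype(np.float32)
print("stand rect",cv2.minAreaRect(hull*1000), len(hull))
hs=im[180:255,185:285].astype(int); w=(hs[...,0]-hs[...,2]>50)
print("wood rect",cv2.minAreaRect(R[w&m][:,:2].astype(np.float32)*1000))
q=Ps[235:305,215:325]; c=s["im"][235:305,215:325].astype(int)
m=(q[...,2]>0.003)&(q[...,2]<0.06)
print("side rect",cv2.minAreaRect(q[m][:,:2].astype(np.float32)*1000))
for f in(P,Ps):print("table z",np.nanmedian(f[260:280,200:240,2]))
```

```text
pink 207 zmax 0.09112204675719116 mean [ 0.53565477 -0.1034138   0.06372151] bbox [ 0.52091869 -0.12328651  0.0163937 ] [ 0.5585169  -0.08533273  0.09112205]
  cap 58 [ 0.53938092 -0.10416656  0.0869806 ] [0.01995629 0.02038608 0.01060404]
green 213 zmax 0.09339399437681584 mean [ 0.53151649 -0.18637325  0.06289113] bbox [ 0.51613318 -0.2069761   0.01719658] [ 0.55524309 -0.17013576  0.09339399]
  cap 52 [ 0.53673008 -0.18890317  0.08749392] [0.02000923 0.01764269 0.01193454]
amber 254 zmax 0.10344620927414949 mean [ 0.49102335 -0.34644874  0.06876065] bbox [ 0.47506651 -0.37134752  0.01615153] [ 0.51368214 -0.33354479  0.10344621]
  cap 60 [ 0.49404125 -0.35204143  0.09948777] [0.01807518 0.01842308 0.00997182]
side pink [ 0.53687136 -0.08952793  0.04510725] 0.08198212679452899 ymax -0.08283504008000357
side green [ 0.53194792 -0.16917514  0.05870913] 0.08677633692479769 ymax -0.08557360330786398
side amber [ 0.49379074 -0.33814542  0.04789455] 0.09409369829284331 ymax -0.33110319073933936
knob top 168 [0.47211811 0.01756733 0.07392059] [0.47197431 0.01843327 0.0729165 ] [0.03594417 0.03774042 0.01399634]
knob side 176 [0.47171466 0.02839743 0.07160025] [0.47193788 0.02334567 0.06928441] [0.03644575 0.03468039 0.00818005]
stand rect ((493.56134033203125, 78.50308227539062), (200.61276245117188, 267.88031005859375), 1.4301815032958984) 2674
wood rect ((490.4544372558594, 69.45218658447266), (203.2235107421875, 96.01571655273438), 70.55549621582031)
side rect ((491.2174072265625, 74.95698547363281), (205.1875, 96.71382904052734), 70.88005828857422)
table z 0.0001259522219188014
table z -0.0018904402921853247
```

View pics/crop.png

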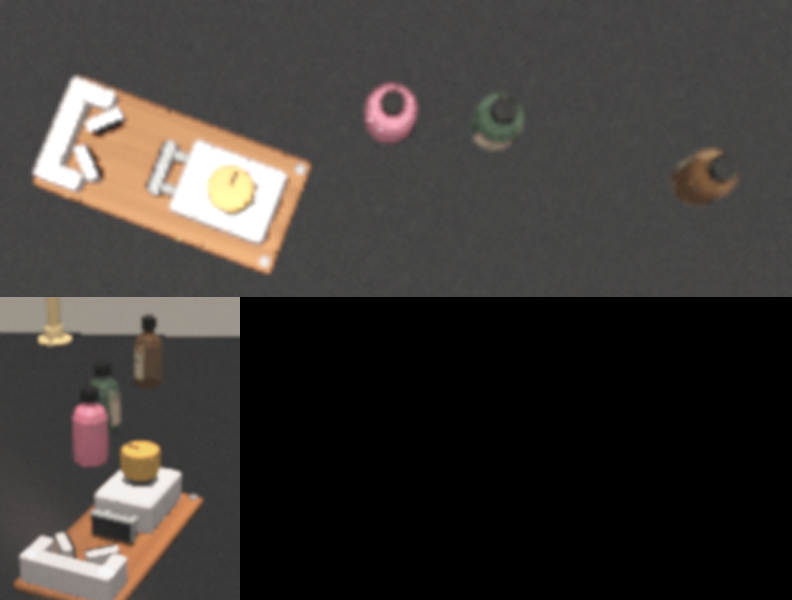

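The candidates at top-view pixels are pink (303,199), rejected on colour; green (336,201), chosen for its dark cap and green body; and amber (399,217), the bystander. In the crop, the V-block is at the left end of the stand and the knob at about (255,222).

```bash
cat >> h.py <<'E'
A=np.radians(70.7); SY=np.array([np.cos(A),np.sin(A),0]); SX=np.array([SY[1],-SY[0],0])
from scipy.spatial.transform import Rotation as Ro
def quat(s=1):  # fingers close along stand x
    y=s*SX; z=np.array([0,0,-1.]); return Ro.from_matrix(np.stack([np.cross(y,z),y,z],1)).as_quat()
GB=np.array([0.5367,-0.1889,0]); KN=np.array([0.4720,0.0185,0]) # top-camera values
E
python3 - <<'E'
from h import *
t=np.load("top0.npz"); P=t["P"]; im=t["im"].astype(int)
q=P[200:245,230:280]; c=im[200:245,230:280]; m=(q[...,2]>0.07)&(q[...,2]<.08)&(c[...,0]-c[...,2]>60)
print("knob",m.sum(),q[m].mean(0))
q=P[188:214,324:350]; print("cap", q[q[...,2]>.083].mean(0))
for v,u in((152,155),(158,466)): print("post",P[v,u])
r=P.reshape(-1,3); h=r[(r[:,2]>.12)&(r[:,0]<.75)&(r[:,0]>0.3)&(r[:,1]<.5)]; print("tall",len(h), h.min(0) if len(h) else "", h.max(0) if len(h) else "")
for s in(1,-1):
    for n,p in(("bottle",GB+[0,0,.15]),("seat",KN+.096*SY+[0,0,.15]),("knob",KN+[0,0,.05])):
        j=kinematics.solve_ik(p,quat(s)); print(s,n,None if j is None else np.round(j,2))
print("way",kinematics.solve_ik([.42,.15,.25],quat(1)))
E
```

```text
knob 151 [0.4725713  0.01846993 0.07411965]
cap [ 0.53682667 -0.18914071  0.08771323]
post [0.65948015 0.2954395  0.03124255]
post [ 0.664444   -0.54014888  0.02852456]
tall 36345 [ 0.30001694 -0.60823022  0.12004729] [0.74999908 0.45581307 0.67088487]
1 bottle [-0.48  0.57  0.98  1.93 -0.58  0.96  0.44]
1 seat [-0.76  0.33  0.52  2.03 -0.22  0.83 -0.45]
1 knob [-0.54  0.44  0.45  2.19 -0.35  0.57 -0.16]
-1 bottle [-0.61  0.77  1.27  1.93 -0.84  1.11 -2.46]
-1 seat [-0.29  0.31 -0.05  2.    0.02  0.83  2.45]
-1 knob [-0.13  0.41 -0.05  2.16  0.04  0.57  2.6 ]
way [-0.94160882  0.04950326  0.48238273  2.06790363 -0.02677911  1.02998506
 -0.78278905]
```

Run:
```python
from h import *
q=quat(1); G=np.array([.5368,-.1890,0])
ctrl.move_ptp([.43,.12,.25],q); print(ctrl.current_time(),ctrl.current_qpos().round(2) if hasattr(ctrl.current_qpos(),'round') else ctrl.current_qpos())
ctrl.move_ptp(G+[0,0,.15],q); print(ctrl.current_time(),np.round(ctrl.current_qpos(),2),ctrl.current_eef_pos())
print(ctrl.move_l(G+[0,0,.0303],rate=.1,max_force=8)); print(ctrl.current_eef_pos(),ctrl.current_time())
im,d,P=cloud("side"); a=im[100:260,180:380]
im,d,P=cloud("top"); b=im[140:260,260:420]
save(np.vstack([cv2.resize(a,(600,300)),cv2.resize(b,(600,300))]),"pics/g1.png")
```

```text
1.9583 [-0.89  0.05  0.51  2.07 -0.03  1.03 -0.71]
3.25 [-0.35  0.48  0.76  1.92 -0.42  0.91  0.29] [ 0.53731191 -0.18742501  0.14996419]
False
[ 0.5373005  -0.1891822   0.03089705] 4.6
```

View pics/g1.png

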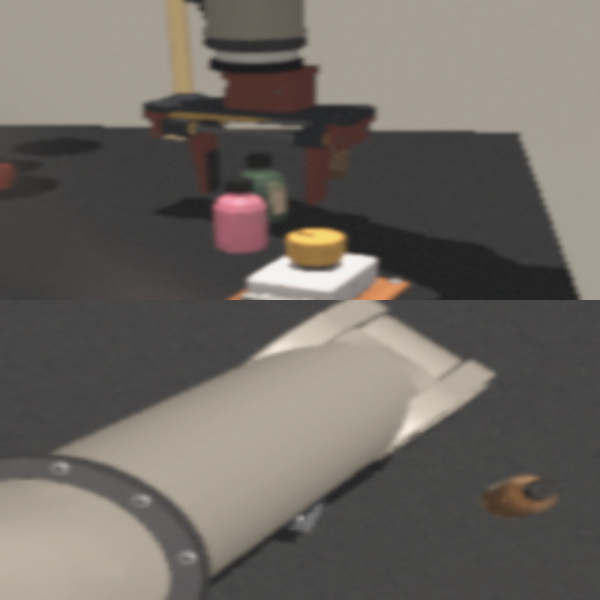

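The side view (upper half) shows the open fingers on either side of the green bottle, at about (262,190) in the montage. Next I grip and lift it.

Run:
```python
from h import *
q=quat(1)
ctrl.move_gripper(0.0,20); print(ctrl.current_finger_gap()*88,ctrl.current_gripper_force(),ctrl.current_ft_force(),ctrl.current_eef_pos())
p=np.array(ctrl.current_eef_pos())
print(ctrl.move_l(p+[0,0,.11],rate=.12)); print(ctrl.current_finger_gap()*88,ctrl.current_ft_force(),ctrl.current_time())
S=KN+.096*SY
ctrl.move_ptp(S+[0,0,.15],q); print(np.round(ctrl.current_qpos(),2),ctrl.current_eef_pos(),S,ctrl.current_time())
ctrl.move_l(S+[0,0,.065],rate=.12)
print(ctrl.current_eef_pos(),ctrl.current_time(),ctrl.current_ft_force(),ctrl.current_ft_torque())
im,d,P=cloud("side"); np.savez("side1.npz",im=im,P=P)
im2,d,P=cloud("top"); np.savez("top1.npz",im=im2,P=P)
save(np.vstack([cv2.resize(im[160:310,190:340],(540,400),interpolation=cv2.INTER_CUBIC)]),"pics/s1.png")
```

```text
38.4093072599156 19.99970800686242 [0.65178027 0.38806716 0.25977915] [ 0.53683966 -0.1890675   0.03030741]
False
38.491188575413986 [ 0.21985577  0.26361534 -2.40842843] 6.5917
[-0.98  0.39  0.81  2.04 -0.38  0.85 -0.29] [0.50410765 0.10763062 0.15005014] [0.50372938 0.10910489 0.        ] 7.7417
[0.50430812 0.10883184 0.06545965] 8.6 [ 0.23419182  0.07285087 -0.39946905] [-0.08434948  0.09396682  0.05446363]
```

View pics/s1.png

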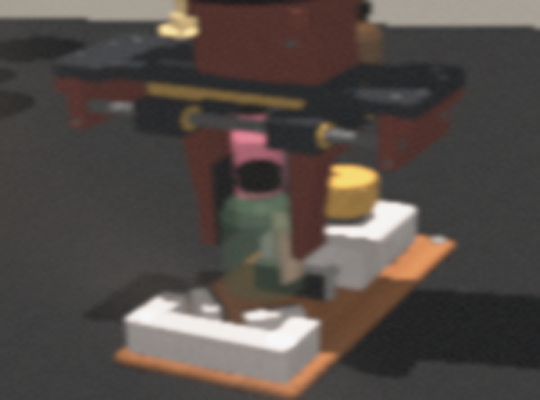

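Run:
```python
from h import *
from scipy.optimize import least_squares
s=np.load("side1.npz"); P=s["P"]; im=s["im"].astype(int)
def fit(m,R,x0):
    q=P[m][:,:2]; r=least_squares(lambda c:np.hypot(*(q-c).T)-R,x0,loss="soft_l1",f_scale=.002); return r.x,len(q),np.abs(r.fun).mean()
V,U=np.mgrid[:420,:560]
box=(U>240)&(U<278)&(V>230)&(V<275)
g=box&(im[...,1]>im[...,0]+5)&(P[...,2]>.045)&(P[...,2]<.09)
b,n,e=fit(g,.0195,[.504,.109]); print("bottle",b,n,e)
k=(U>270)&(U<305)&(V>215)&(V<250)&(im[...,0]-im[...,2]>50)&(P[...,2]>.05)&(P[...,2]<.068)
c,n,e=fit(k,.018,[.472,.0185]); print("knob",c,n,e)
dd=b-c; print("along",dd@SY[:2],"lat",dd@SX[:2]); print(ctrl.current_eef_pos(),ctrl.current_ft_force(),ctrl.current_finger_gap()*88)
```

```text
bottle [0.50324775 0.11020538] 229 0.0007392547901064072
knob [0.47264603 0.02087026] 111 0.0009696357801204965
along 0.09442887865303896 lat -0.0006446126758942736
[0.50441566 0.10920856 0.06575003] [-0.47909614 -0.10219456 -2.12047952] 38.38493929200197
```

Run:
```python
from h import *
S=KN+.097*SY
ctrl.move_l(S+[0,0,.055],rate=.08)
r=ctrl.move_l(S+[0,0,.0363],rate=.03,max_force=4); print(r,ctrl.current_eef_pos(),ctrl.current_ft_force(),ctrl.current_time())
ctrl.wait(.2)
ctrl.move_gripper(0.75); ctrl.wait(.2)
print(ctrl.current_eef_pos(),ctrl.current_ft_force())
ctrl.move_l(S+[0,0,.16],rate=.15); print(ctrl.current_time(),np.round(ctrl.current_qpos(),3),ctrl.current_ft_torque())
j=np.array(kinematics.solve_ik(KN+[0,0,.0443],quat(1))); print(np.round(j,3))
im,d,P=cloud("side"); np.savez("side2.npz",im=im,P=P)
save(cv2.resize(im[160:310,190:340],(540,540),interpolation=cv2.INTER_CUBIC),"pics/s2.png")
```

```text
True [0.50414762 0.10993012 0.03797535] [ 0.31807714 -0.08276308  4.3219996 ] 9.5333
[0.50329483 0.11001158 0.03773238] [-0.97541656 -0.34847077 -0.11728045]
11.525 [-0.994  0.383  0.826  2.035 -0.365  0.876 -0.302] [-0.01181463  0.09600689  0.01795527]
[-0.7    0.507  0.662  2.203 -0.557  0.599  0.037]
```

View pics/s2.png

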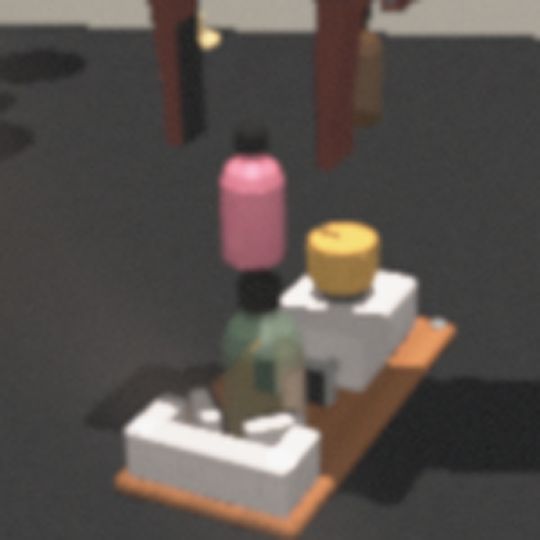

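The green bottle stands upright between the V-block and the jaw, at about (258,370) in the crop. Next is the knob, with the wrist wound back first so it has the full travel.

```bash
cat >> h.py <<'E'
K2=np.array([.4724,.0197,0])
E
python3 - <<'E'
from h import *
j=np.array(kinematics.solve_ik(K2+[0,0,.13],quat(1)))
# sense of j7: tool z down; clockwise from above = + about tool z
def rot(a): return (Ro.from_rotvec([0,0,-a])*Ro.from_quat(quat(1))).as_quat()
j2=np.array(kinematics.solve_ik(K2+[0,0,.13],rot(.3))); print(np.round(j,3),np.round(j2,3))
sg=np.sign((j2-j)[6]); print("sg",sg)
j[6]=-sg*2.2
ctrl.movej(j); print(ctrl.current_time(),ctrl.current_eef_pos(),ctrl.current_tool_rot())
ctrl.move_gripper(.62)
print(ctrl.move_l(K2+[0,0,.0443],rate=.1,max_force=8)); ctrl.wait(.2)
print(ctrl.current_eef_pos(),np.round(ctrl.current_qpos(),3),ctrl.current_ft_force(),ctrl.current_ft_torque(),ctrl.current_time())
ctrl.move_gripper(0,8); ctrl.wait(.2)
print(ctrl.current_eef_pos(),ctrl.current_finger_gap()*88,ctrl.current_ft_force(),ctrl.current_ft_torque(),ctrl.current_time())
y=Ro.from_quat(ctrl.current_tool_rot()).as_matrix()[:,1]; print("closing",y)
E
```

```text
[-0.85   0.356  0.826  2.155 -0.375  0.776 -0.12 ] [-0.902  0.38   0.899  2.157 -0.423  0.787 -0.368]
sg -1.0
13.7167 [0.47245616 0.01978704 0.12995721] [-2.04338642e-01  9.78900260e-01 -3.01126017e-05 -1.10477402e-05]
False
[0.47279027 0.01987939 0.04477629] [-0.702  0.506  0.662  2.202 -0.557  0.6    2.354] [-0.15093951  0.10331622 -0.35514695] [ 0.06266371  0.00465554 -0.00140257] 15.3417
[0.47253288 0.01957834 0.04438975] 35.99475074850947 [-0.15745238 -0.93621416  2.31521864] [-0.09322903 -0.01369489  0.00095789] 15.975
closing [-4.00215878e-01  9.16420879e-01 -1.53970038e-04]
```

```bash
cat >> h.py <<'E'
def tz(n=6):
    v=[]
    for _ in range(n): ctrl.wait(.02); v.append(ctrl.current_ft_torque()[2])
    return np.mean(v),np.std(v)
def step(a):
    q=np.array(step.q if step.q is not None else ctrl.current_qpos()); q[6]-=a; step.q=q; ctrl.movej(q)
step.q=None
E
python3 - <<'E'
from h import *
ctrl.move_gripper(0,55); print(ctrl.current_gripper_force(),tz())
step.q=np.array(ctrl.current_qpos())
for a in [.4,.6,.6]+[.05]*5:
    t=ctrl.current_time(); step(a); t1=ctrl.current_time(); print(a,round(t1-t,3),np.round(tz(),3),np.round(ctrl.current_ft_force(),1),np.round(ctrl.current_eef_pos(),4),round(step.q[6]-ctrl.current_qpos()[6],4))
np.save("q.npy",step.q); print(ctrl.current_time(),ctrl.current_finger_gap()*88)
E
```

```text
55.00094711780548 (np.float64(-0.027756217171714653), np.float64(0.027346094870242182))
0.4 0.467 [-0.224  0.04 ] [-1.1  2.9  4.7] [0.4724 0.0203 0.0444] -0.0024
0.6 0.625 [-0.264  0.038] [-1.   7.9  4.1] [0.4728 0.0214 0.0444] -0.0011
0.6 0.625 [-0.262  0.027] [ 2.9  8.9 -0.5] [0.4736 0.022  0.0444] -0.0011
0.05 0.25 [-0.092  0.024] [ 2.2  8.1 -1.5] [0.4737 0.0221 0.0444] -0.0014
0.05 0.25 [-0.056  0.033] [2.3 8.2 0.2] [0.4738 0.0221 0.0444] -0.0014
0.05 0.25 [-0.054  0.033] [ 3.   9.3 -0.8] [0.4739 0.0221 0.0444] -0.0014
0.05 0.25 [-0.059  0.014] [ 2.9  9.7 -0.8] [0.474  0.0221 0.0444] -0.0014
0.05 0.25 [-0.061  0.033] [ 3.6  7.6 -2.6] [0.4741 0.0222 0.0444] -0.0014
20.0583 35.28837139510266
```

Run:
```python
from h import *
step.q=np.load("q.npy"); b=-.058
for i in range(36):
    step(.05); m,s=tz(8)
    print(i,round(m,3),np.round(ctrl.current_ft_force(),1),np.round(ctrl.current_eef_pos(),4))
    if m-b>.05:
        m,s=tz(20); print("confirm",round(m,3))
        if m-b>.05: break
np.save("q.npy",step.q); print(ctrl.current_time(),ctrl.current_finger_gap()*88,step.q[6])
```

```text
0 -0.077 [ 3.2  8.8 -1.2] [0.4742 0.0222 0.0444]
1 -0.066 [ 3.8  9.  -1.6] [0.4743 0.0222 0.0445]
2 -0.036 [ 5.1  9.  -2.8] [0.4744 0.0222 0.0444]
3 -0.072 [ 4.8  8.9 -3.6] [0.4745 0.0222 0.0445]
4 -0.066 [ 4.4  9.  -3.5] [0.4746 0.0222 0.0445]
5 -0.053 [ 4.3  9.1 -3.9] [0.4747 0.0221 0.0445]
6 -0.065 [ 4.8  9.4 -4.4] [0.4747 0.0221 0.0445]
7 -0.064 [ 5.   8.8 -4.6] [0.4748 0.0221 0.0445]
8 -0.055 [ 5.4  7.8 -4.6] [0.4749 0.022  0.0445]
9 -0.058 [ 7.2  7.7 -5.6] [0.475  0.022  0.0445]
10 -0.065 [ 6.5  8.1 -6.3] [0.4751 0.022  0.0445]
11 -0.057 [ 5.8  8.  -5.9] [0.4752 0.0219 0.0445]
12 -0.056 [ 6.4  8.4 -7.2] [0.4752 0.0219 0.0445]
13 -0.056 [ 7.5  7.4 -7.4] [0.4753 0.0218 0.0445]
14 -0.057 [ 7.5  7.8 -8.6] [0.4754 0.0218 0.0445]
15 -0.069 [ 8.2  7.8 -7.5] [0.4755 0.0217 0.0445]
16 -0.073 [ 8.6  8.4 -7.6] [0.4756 0.0217 0.0445]
17 -0.065 [ 8.7  7.9 -8.2] [0.4757 0.0216 0.0445]
18 -0.07 [ 8.1  8.2 -7.7] [0.4757 0.0216 0.0445]
19 -0.058 [ 8.7  6.9 -8.9] [0.4758 0.0215 0.0445]
20 -0.081 [ 8.9  6.1 -8.3] [0.4758 0.0214 0.0445]
21 -0.079 [  9.7   5.5 -10.1] [0.4759 0.0213 0.0445]
22 -0.068 [  9.6   6.5 -10.3] [0.4759 0.0212 0.0445]
23 -0.055 [ 9.2  6.6 -9.9] [0.476  0.0212 0.0445]
24 -0.064 [  8.3   5.1 -10.1] [0.476  0.0211 0.0445]
25 -0.021 [  9.6   5.5 -10.6] [0.4761 0.021  0.0445]
26 -0.015 [  9.2   4.7 -11. ] [0.4761 0.0209 0.0445]
27 0.013 [  9.4   4.8 -11.2] [0.4762 0.0208 0.0445]
confirm 0.001
31.125 35.18908983110317 -0.8963743880099271
```

Run:
```python
from h import *
step.q=np.load("q.npy"); b=-.065
for i in range(9):
    step(.05); m,s=tz(25); print(i,round(m,3),"rise",round(m-b,3))
    if m-b>.165: break
np.save("q.npy",step.q); print(ctrl.current_time(),ctrl.current_finger_gap()*88,step.q[6])
```

```text
0 0.029 rise 0.094
1 0.03 rise 0.095
2 0.043 rise 0.108
3 0.064 rise 0.129
4 0.07 rise 0.135
5 0.087 rise 0.152
6 0.115 rise 0.18
35.7917 35.26042015088535 -1.2463743880099274
```

Run:
```python
from h import *
ctrl.move_gripper(.62); ctrl.wait(.2)
p=np.array(ctrl.current_eef_pos()); ctrl.move_l(p+[0,0,.15],rate=.12)
j=np.array(ctrl.current_qpos()); print(ctrl.current_time(),np.round(j,2),ctrl.current_eef_pos())
im,d,P=cloud("side"); im2,_,_=cloud("top")
save(np.hstack([cv2.resize(im[140:310,190:340],(400,453),interpolation=cv2.INTER_CUBIC),cv2.resize(im2[165:255,185:425],(400,453))]),"pics/e.png")
```

```text
37.9083 [-0.96  0.24  0.92  2.1  -0.24  0.91 -1.52] [0.4720597  0.01952644 0.19384795]
```

View pics/e.png

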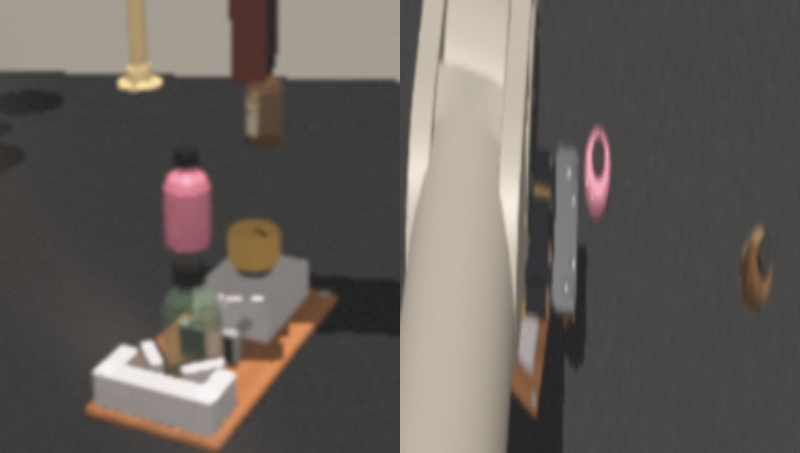

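The bottle is upright with the jaw on the glass (crop about (190,320)). The amber and pink bottles haven't moved, and the hand is clear.

```bash
python3 -c "
from rig import ctrl
print(ctrl.close_job())"
```

```text
the job is handed in; nothing more can be done
None
```

I stood the green bottle upright in the clamp stand and released it, then turned the thumbscrew clockwise about 3.6 rad until its resistance was 0.18 N m above running free (snug is 0.12 to 0.25). I handed the job in at about 38 s; the amber bottle was not touched.

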